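Lean the long whetstone on the drying stand

TASK

Put the longer of the two whetstones up to dry: take it out of the wooden slot rack and set it on the drying stand, standing on its long edge between the front lip and the sloped backstop, centred sideways and leaning back against both slats. Leave the shorter stone where it is in the rack.

Things in the scene. Friction and masses are not known exactly. Their poses are not given: they have to be found in the camera images.
- stone_long: The longer whetstone: grey and red-brown slab 18 mm thick (x), 160 long (y), 80 tall (z), about 0.45 kg, upright on its long edge in one of two parallel slots of a fixed wooden rack. Either face may go forward. Slots: 90 mm apart, 22 wide, floor 10 mm and battens (8 thick) 30 mm above the table, so 60 mm of stone shows above. Origin: middle of its underside.
- stone_long_mid (a point): The middle of the longer whetstone, 40 mm above the middle of its underside; axes as the stone's.
- stone_short: The shorter whetstone, of the same make, thickness (18 mm, x) and height (80 mm, z) but only 100 mm long (y). It stands upright in the rack's other slot and must stay there. Origin: middle of its underside.
- stand: Fixed wooden drying stand. Origin: on the table below the backstop's foot line; z up; front is +x, away from the robot. Level seat at z 12 mm. Backstop: 2 slats, face rises from x 0 leaning 25 deg to -x, 75 mm long, 8 thick, at |y| 35 to 75, open gap between for a finger. Front lip: x 30 to 40, top z 24. A stone flat on the slats has its middle at x -9, y 0, z 52. Base 95 x 190 mm.
Things that resemble listed ones, but are neither listed nor needed, are in the scene too. What is shaped like the stone_long but blue or turquoise is not meant.

How it is judged:
By the outcome, as a careful person would: the job done as asked, in the order asked, and still so for the second after the job is handed in, with the robot touching nothing.
It also fails if it takes over 38 s, if anything falls off the work surface, if the arm or the gripper's body presses on something with over 40 N, if the wrist force passes 120 N, or if a joint passes its speed limit or range.

ROBOT

A 6-joint arm with a two-finger parallel gripper is mounted at the origin on the work surface. World frame = base frame: x ahead of the robot, y to its left, z up, the work surface at z = 0. Lengths are in m, angles in degrees, forces in N, time in s.
With the tool pointing down it reaches from about 0.375 to 0.9 m from the base axis. Payload 3.1 kg.
Tool frame: the origin (TCP) lies at the very end of the fingers, on their centre line; the grasp point (between the pads) lies 19 mm behind it; z points along the fingers, y is the line along which they close (so a half turn about z gives the same grasp; the last joint's range is limited). The gripper opens to 87 mm and grips with 3 to 60 N. Pads are 19 mm wide; open, the fingers measure 117 mm over their backs; the gripper's body (75 mm by 190 mm) begins 51 mm behind the grasp point.
Start: joints at [-76.175, 30.224, 82.088, -0, 67.689, -10.227], TCP at [0.255, -0.571, 0.223] pointing down, gripper open.
Joint ranges: [-176.69, 176.69], [-43.24, 126.21], [12.49, 139.97], [-82, 262], [0, 151.66], [-163.58, 163.58]. Speed limits (degrees/s): [159.86, 159.86, 180, 180, 180, 180].

INTERFACE

Orientations are given as a 3x3 rotation matrix whose columns are the frame's x, y, z axes.
In Python, from rig import bot, imaging gives the robot as it stands.
- The arm moves only by the tool drive_tool, never from a script. Its argument "deltas" is text: rows parted by semicolons, each of 5 numbers parted by spaces: the finger opening in mm, from 0 to 87, then the shift along the world's x, y, z in mm, then the turn about the world's z in rad. In form: jaw dx dy dz twist; .... A call has 1 to 12 rows; each row is the pose to reach, as a shift and turn from the pose commanded when the call began; what a row does not reach only later rows make up. A row lasts 1/10 s, in which the tool goes at most 50 mm and 8.59 degrees, less where a joint would pass 70% of its speed; a pose out of reach is approached as far as the arm can. A call with a gripper value outside its range is refused whole. The fingers move at their own pace and stop on an object; the grip force is fixed at half the most. Time passes only in rows, so rows that repeat a pose let the fingers close. It gives the time, the measured TCP pose, the force, the opening and the grip force at its end, in the units of the state.
- bot.read_state(): the state, without advancing time (a new reading comes with each control period).
- imaging.capture(name): name is "scene" or "side" or "wrist"; returns the picture (480x640x3 uint8, red, green, blue); there is no depth.
- imaging.camera_model(name): a dict with "fx", "fy", "cx", "cy" (pixels), "T" (4x4, takes a point from camera to world coordinates). Camera axes: x right, y down, z forward; pixel columns grow to the right and rows downward; lengths in m; the calibration is good to about 2 mm. A picture is of the moment at which its call begins: read the wrist's pose just before it. camera_model takes no time and is no camera call; for the wrist camera it gives the pose at the moment of the call.
- bot.hand_in(): hands the job in; it is judged then, once.
The state is a dict: "time_s": time; "joint_positions": joint angles; "qvel": joint speeds; "tau": joint torques, N m; "position": TCP position; "tcp_rot": TCP orientation; "force": force on the tool from outside, world axes, zero at the start; "moment": the same for the moment, N m; "opening": opening from 0.0 (shut) to 1.0 (fully open); "grasp_force": force on a finger pad.
Only numpy, scipy, OpenCV 4.12 (cv2) and the standard library are available. Lean on these libraries where they do the work, as an engineer would, in place of code of your own. Each camera call takes 0.05 s, during which the arm holds its last target. There are 200 camera calls.

## Working session

There is one attempt and no reset: what is moved stays moved. The work goes in short steps, Python scripts to look and compute and a tool call to move; the robot and the scene stay as the last step left them, time stands still between calls to the robot, and variables do not carry over. Pictures are saved under pics/ and viewed, at most 10 in all, crops included, and the job is handed in when it is done.

Besides the shell and the picture viewer there is one more tool, called after "Request:" as a command line: name --argument value ..., lists and objects as JSON in quotes. drive_tool: Moves the arm, as the interface text tells. Its arguments: {"type":"object","properties":{"deltas":{"type":"string"}},"required":["deltas"]}

```bash
mkdir -p pics
python3 - <<'E'
from rig import bot, imaging
import cv2,numpy as np
for n in ("scene","side"):
    cv2.imwrite(f"pics/{n}0.png",imaging.capture(n)[:,:,::-1])
    m=imaging.camera_model(n);print(n,m['fx'],m['cx'],m['cy'],np.round(m['T'],3).tolist())
s=bot.read_state();print(s['time_s'],s['position'],np.round(s['tcp_rot'],3).tolist(),s['opening'])
E
```

```text
scene 488.86056273695243 310.49095442200564 237.48855060939601 [[0.812, 0.459, -0.361, 0.95], [0.584, -0.64, 0.499, -0.428], [-0.002, -0.616, -0.788, 0.925], [0.0, 0.0, 0.0, 1.0]]
side 484.5629607162363 316.56923461352204 241.5528847559213 [[-0.877, -0.346, 0.333, 0.247], [-0.48, 0.653, -0.586, 0.682], [-0.014, -0.674, -0.739, 0.793], [0.0, 0.0, 0.0, 1.0]]
0.1 [ 0.25460102 -0.5700394   0.22165973] [[0.913, 0.408, -0.0], [0.408, -0.913, 0.002], [0.0, -0.002, -1.0]] 0.9966390131006846
```

View pics/scene0.png

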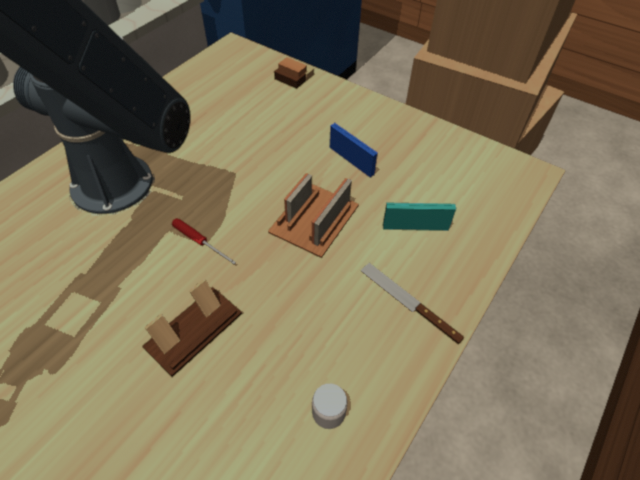

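View pics/side0.png

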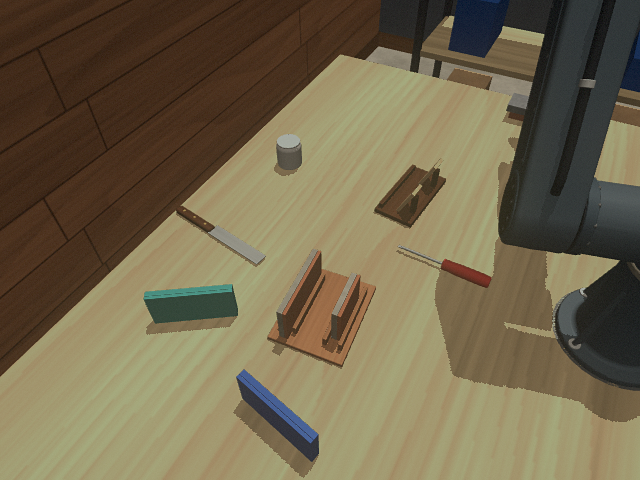

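The scene view shows the long stone at about (333,212), the short stone at (299,198), and the stand at (193,330) with its lip at the lower right. In the side view the long stone is at (300,292) and the stand at (411,195). I'll take enlarged crops to pick corners.

Run:
```python
import cv2,numpy as np
a=cv2.imread("pics/scene0.png");b=cv2.imread("pics/side0.png")
def c(i,x,y,w,h,n):
    o=cv2.resize(i[y:y+h,x:x+w],None,fx=5,fy=5,interpolation=cv2.INTER_CUBIC)
    for k in range(0,w,20): cv2.line(o,(k*5,0),(k*5,6),(255,255,255),1); cv2.putText(o,str(x+k),(k*5,18),0,.4,(255,255,255))
    for k in range(0,h,20): cv2.line(o,(0,k*5),(6,k*5),(255,255,255),1); cv2.putText(o,str(y+k),(8,k*5+4),0,.4,(255,255,255))
    return o
p=np.zeros((600,800,3),np.uint8)
cv2.imwrite("pics/c1.png",np.hstack([c(a,260,170,100,90,0)]))
cv2.imwrite("pics/c2.png",c(a,140,275,110,105,0))
cv2.imwrite("pics/c3.png",c(b,262,240,118,118,0))
cv2.imwrite("pics/c4.png",c(b,365,150,90,80,0))
```

```text
(no output)
```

View pics/c1.png

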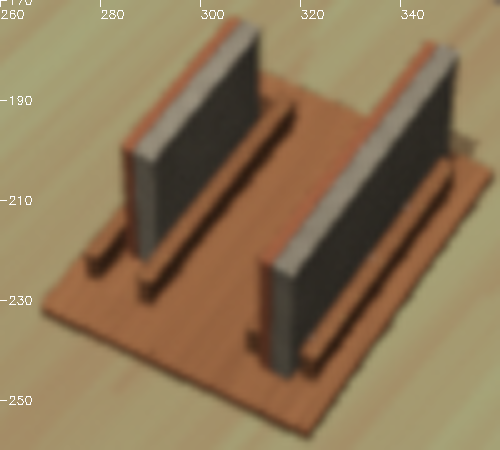

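View pics/c2.png

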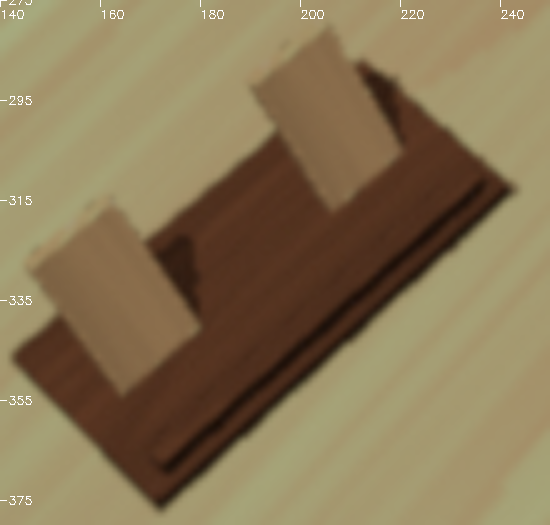

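View pics/c3.png

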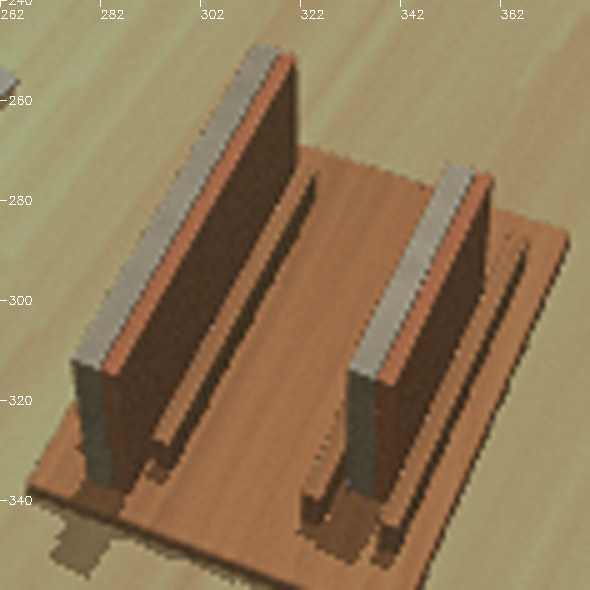

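View pics/c4.png

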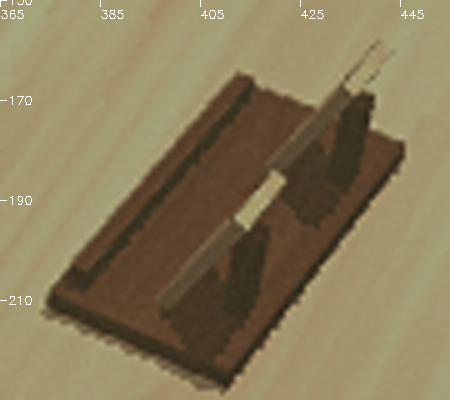

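Corners read from the crops:
- **Stone top:** scene (313,222), (318,225), (346,178), (351,180). Side (277,312), (284,315), (314,249), (321,251).
- **Slat feet:** scene (165,354), (180,341), (207,317), (220,305).

Next I'll cast rays from these points.

```bash
cat > h.py <<'E'
from rig import bot, imaging
import numpy as np
def ray(n,p,z,m=None):
    m=m or imaging.camera_model(n);T=m['T']
    d=T[:3,:3]@[(p[0]-m['cx'])/m['fx'],(p[1]-m['cy'])/m['fy'],1]
    return T[:3,3]+d*(z-T[2,3])/d[2]
def yaw(a,b): d=b-a; return np.degrees(np.arctan2(d[1],d[0]))
E
python3 - <<'E'
from h import *
np.set_printoptions(precision=4,suppress=True)
S=lambda n,L,o,z:np.array([ray(n,(o[0]+u/5,o[1]+v/5),z) for u,v in L])
def rep(t,P):
    print(t,'mid',P.mean(0)[:2],'len',np.linalg.norm(P[2]-P[0]),np.linalg.norm(P[3]-P[1]),'thick',np.linalg.norm(P[1]-P[0]),np.linalg.norm(P[2]-P[3]),'yaw',yaw(P[0],P[2]),yaw(P[1],P[3]))
rep('stone sc',S('scene',[(263,263),(292,277),(430,42),(457,52)],(260,170),.09))
rep('stone si',S('side',[(73,362),(112,375),(257,47),(295,57)],(262,240),.09))
rep('short sc',S('scene',[(123,148),(153,160),(232,18),(260,30)],(260,170),.09))
F=S('scene',[(125,395),(200,328),(337,212),(402,150)],(140,275),.012)
print('feet',F[:,:2],F.mean(0),yaw(F[0],F[3]),[np.linalg.norm(F[i+1]-F[i]) for i in range(3)])
L=S('scene',[(152,458),(480,180)],(140,275),.024);print('lip back top',L[:,:2],np.linalg.norm(L[1]-L[0]),yaw(L[0],L[1]))
L=S('scene',[(15,352),(160,497),(515,185)],(140,275),.012);print('base',L[:,:2],yaw(L[1],L[2]),np.linalg.norm(L[1]-L[2]),np.linalg.norm(L[1]-L[0]))
F=S('side',[(160,302),(215,255),(275,170),(345,88)],(365,150),.012);print('side feet front bottom',F[:,:2],F.mean(0),yaw(F[0],F[3]),[np.linalg.norm(F[i+1]-F[i]) for i in range(3)])
L=S('side',[(45,305),(225,382),(403,148)],(365,150),.012);print('base side',L[:,:2],(L[1]-L[0]),yaw(L[1],L[2]),np.linalg.norm(L[1]-L[2]))
L=S('side',[(72,272),(240,75),(88,278),(253,85)],(365,150),.024);print('lip side',L[:,:2],yaw(L[0],L[1]))
s=bot.read_state();print(s['position'],s['tcp_rot'],s['joint_positions'])
E
```

```text
stone sc mid [0.5467 0.2183] len 0.15920747323401918 0.1602706104173381 thick 0.015127055844771661 0.014254292359398485 yaw 95.44024595685367 95.75296143510364
stone si mid [0.5445 0.2229] len 0.15815871276063673 0.15866875276393008 thick 0.014844290160243983 0.01561147062914866 yaw -84.87742240540867 -85.14601610800678
short sc mid [0.4577 0.2067] len 0.09834392354975141 0.09746694176813502 thick 0.015900829157143536 0.01578978424910811 yaw 95.26114213221724 95.3188477141179
feet [[ 0.4683 -0.2584]
 [ 0.4717 -0.2201]
 [ 0.4804 -0.1484]
 [ 0.4824 -0.1102]] [ 0.4757 -0.1843  0.012 ] 84.57002194350441 [np.float64(0.038538618144289556), np.float64(0.07217849091410057), np.float64(0.038262216854732016)]
lip back top [[ 0.5023 -0.273 ]
 [ 0.5248 -0.106 ]] 0.16844896059802744 82.3246699062862
base [[ 0.4185 -0.2713]
 [ 0.5105 -0.2804]
 [ 0.5328 -0.0949]] 83.14704431923428 0.18682391894457842 0.0924360967081344
side feet front bottom [[ 0.4812 -0.11  ]
 [ 0.4705 -0.1516]
 [ 0.4671 -0.222 ]
 [ 0.4582 -0.2976]] [ 0.4693 -0.1953  0.012 ] -97.01023371194182 [np.float64(0.04293559062757931), np.float64(0.07045400722512957), np.float64(0.0760914726143862)]
base side [[ 0.5273 -0.0835]
 [ 0.436  -0.0758]
 [ 0.4175 -0.2666]] [-0.0913  0.0077  0.    ] -95.52527199144889 0.19172344212525688
lip side [[ 0.5209 -0.0975]
 [ 0.5046 -0.268 ]
 [ 0.5128 -0.0972]
 [ 0.496  -0.2636]] -95.47916976098536
[ 0.2546 -0.57    0.2217] [[ 0.9132  0.4076 -0.0005]
 [ 0.4076 -0.9132  0.002 ]
 [ 0.0004 -0.002  -1.    ]] [-76.1738  30.2737  82.1507  -0.0005  67.6917 -10.2273]
```

Stone: middle is about (0.5455, 0.2205) with yaw 5.2°. It measures 160 mm long, and both views agree to 4 mm. Stand: about (0.476, -0.184) with yaw -5.5°. I'll hover over the stand and refine with the wrist camera.

Request:
drive_tool --deltas "87 45 78 25 0.14;87 85 150 50 0.28;87 125 220 75 0.42;87 165 290 100 0.56;87 200 350 125 0.70;87 225 390 125 0.84;87 225 390 125 0.98;87 225 390 125 1.054;87 225 390 125 1.054;87 225 390 125 1.054;87 225 390 125 1.054;87 225 390 125 1.054"

```text
time_s: 1.3
position: [0.4794, -0.1806, 0.3471]
tcp_rot: [[0.096, 0.995, -0.001], [0.995, -0.096, -0.0], [-0.0, -0.001, -1.0]]
force: [-0.6, -0.6, -0.4]
opening: 0.995
grasp_force: 0.0
```

Run:
```python
from h import *
import cv2
np.set_printoptions(precision=4,suppress=True)
m=imaging.camera_model('wrist');i=imaging.capture('wrist');cv2.imwrite('pics/w1.png',i[:,:,::-1])
np.savez('w1.npz',**m);print(m);s=bot.read_state();print(s['time_s'],s['position'],s['tcp_rot'])
```

```text
{'fx': 410.18174270138496, 'fy': 410.18174270138496, 'cx': 326.9540205037167, 'cy': 233.5850142662078, 'T': array([[ 0.9954, -0.0914, -0.0285,  0.4878],
       [-0.0957, -0.9515, -0.2923, -0.0995],
       [-0.0004,  0.2937, -0.9559,  0.5077],
       [ 0.    ,  0.    ,  0.    ,  1.    ]])}
1.35 [ 0.4791 -0.1811  0.3469] [[ 0.0972  0.9953 -0.0015]
 [ 0.9953 -0.0972  0.0001]
 [-0.     -0.0015 -1.    ]]
```

View pics/w1.png

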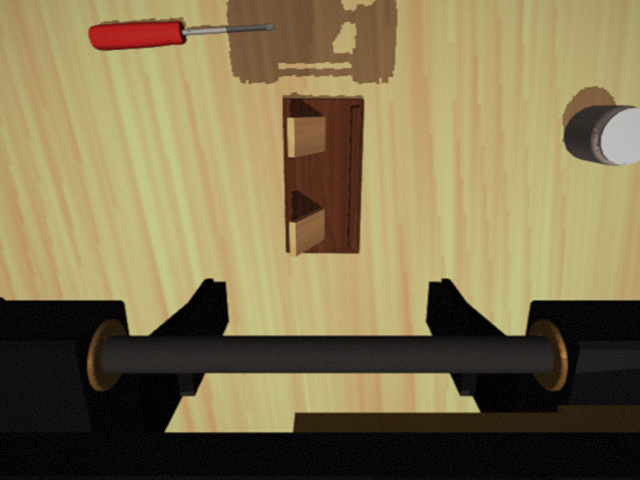

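The wrist view shows the stand at columns 285–363 and rows 98–253. The slats are at (306,136) and (307,231) with feet near column 325, and the lip is at column 355.

Run:
```python
from h import *
import cv2
np.set_printoptions(precision=4,suppress=True)
m=dict(np.load('w1.npz'));i=cv2.imread('pics/w1.png')[90:262,275:375]
hsv=cv2.cvtColor(i,cv2.COLOR_BGR2HSV)
for r in (40,27,140,120): print(r+90,hsv[r,::4,2])
v=(hsv[:,:,2]<105).astype(np.uint8); v[:, :8]=0
k=max(cv2.findContours(v,0,2)[0],key=cv2.contourArea);r=cv2.minAreaRect(k)
h=cv2.approxPolyDP(cv2.convexHull(k),4,True)[:,0]+[275,90];print(r,h.tolist())
R=lambda u,v,z:ray('',(u,v),z,m)[:2]
for p in h: print('base',p,R(*p,.012))
for p in ((325,117),(325,153),(325,208),(325,240)): print('foot',R(*p,.012))
for p in ((351,106),(349,250)): print('lip back',R(*p,.024))
```

```text
130 [196 189 112 156 194 139 135 134 136 136 138 137 143  87  82  91  91  85
  79  59  75  72 153 195 193]
117 [191 194  97 108 108  82  86  98 104 111 116 119 122  94  84  89  82  84
  78  58  75  90  96 196 195]
230 [193 196 197  68 199 165 143 135 140 139 132 130 131  85  80  94  87  77
  59  81  91  96 196 195 194]
210 [194 196 192  74  81  39  47  46  46  41  56  73 129  92  85  92  83  80
  82  82  85  72 201 195 194]
((48.0, 85.0), (154.0, 80.0), 90.0) [[361, 98], [358, 251], [288, 252], [283, 98]]
base [361  98] [ 0.5275 -0.0928]
base [358 251] [ 0.5104 -0.2781]
base [288 252] [ 0.421  -0.2709]
base [283  98] [ 0.4384 -0.0842]
foot [ 0.4844 -0.1097]
foot [ 0.4804 -0.1508]
foot [ 0.4738 -0.2178]
foot [ 0.4698 -0.2593]
lip back [ 0.5147 -0.1004]
lip back [ 0.4988 -0.2714]
```

Stand origin is about (0.4768, -0.1836) with yaw -5.3°, and the feet and lip agree. Next I'll hover over the long stone.

Request:
drive_tool --deltas "87 8 48 0 0;87 16 96 -10 0.04;87 24 144 -20 0.08;87 32 192 -30 0.12;87 40 240 -45 0.15;87 48 288 -60 0.188;87 56 335 -80 0.188;87 62 375 -95 0.188;87 66 401 -98 0.188;87 66 401 -98 0.188;87 66 401 -98 0.188;87 66 401 -98 0.188"

```text
time_s: 2.55
position: [0.546, 0.2184, 0.2495]
tcp_rot: [[-0.089, 0.996, -0.0], [0.996, 0.089, -0.001], [-0.001, -0.0, -1.0]]
force: [0.4, 0.3, 0.4]
opening: 0.999
grasp_force: 0.0
```

Run:
```python
from h import *
import cv2
np.set_printoptions(precision=4,suppress=True)
m=imaging.camera_model('wrist');i=imaging.capture('wrist');cv2.imwrite('pics/w2.png',i[:,:,::-1])
np.savez('w2.npz',**m);s=bot.read_state();print(s['time_s'],s['position'],s['tcp_rot'])
```

```text
2.6 [0.5461 0.2184 0.2497] [[-0.0883  0.9961  0.    ]
 [ 0.9961  0.0883 -0.0005]
 [-0.0005  0.     -1.    ]]
```

View pics/w2.png

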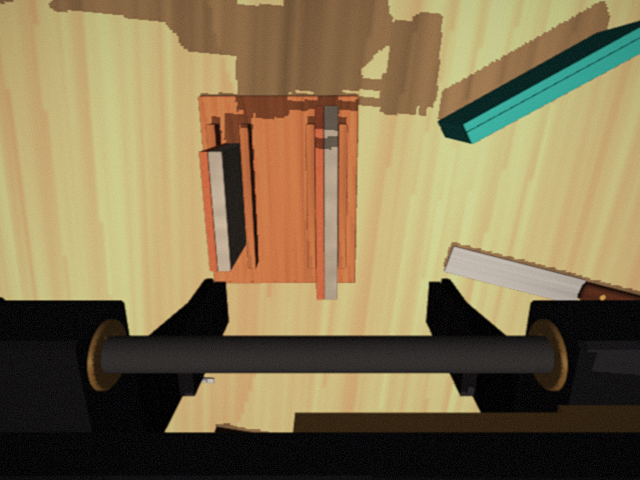

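The wrist view shows the long stone's top at columns 316–338 and rows 106–299, roughly midway between the fingers.

Run:
```python
from h import *
np.set_printoptions(precision=4,suppress=True)
m=dict(np.load('w2.npz'))
P=np.array([ray('',p,.09,m) for p in ((318,106),(338,106),(316,299.5),(338,299.5))])
print(P[:,:2],P.mean(0),yaw(P[2],P[0]),yaw(P[3],P[1]),np.linalg.norm(P[0]-P[2]),np.linalg.norm(P[2]-P[3]))
```

```text
[[0.5327 0.2999]
 [0.5476 0.3012]
 [0.5441 0.1416]
 [0.5629 0.1433]] [0.5468 0.2215 0.09  ] 94.09680873436058 95.53879141472217 0.1587336276022787 0.01889725276699135
```

Request:
drive_tool --deltas "87 0 3 -40 0;87 0 3 -80 0;87 0 3 -120 0;87 0 3 -150 0;87 0 3 -175 0;87 0 3 -195 0;87 0 3 -195 0;87 0 3 -195 0;60 0 3 -195 0;30 0 3 -195 0;10 0 3 -195 0;10 0 3 -195 0"

```text
time_s: 3.8
position: [0.5461, 0.2234, 0.0553]
tcp_rot: [[-0.091, 0.996, 0.001], [0.996, 0.091, 0.0], [0.0, 0.001, -1.0]]
force: [-0.0, 0.3, 0.1]
opening: 0.721
grasp_force: 0.0
```

Request:
drive_tool --deltas "10 0 0 0 0;10 0 0 0 0;10 0 0 0 0;10 0 0 0 0;10 0 0 0 0"

```text
time_s: 4.3
position: [0.5457, 0.2233, 0.0545]
tcp_rot: [[-0.091, 0.996, -0.0], [0.996, 0.091, -0.0], [-0.0, -0.0, -1.0]]
force: [0.3, -0.5, 0.4]
opening: 0.264
grasp_force: 0.0
```

Request:
drive_tool --deltas "10 0 0 0 0;10 0 0 0 0;10 0 0 0 0;10 0 0 0 0;10 0 0 0 0"

```text
time_s: 4.8
position: [0.5456, 0.2233, 0.0545]
tcp_rot: [[-0.091, 0.996, -0.0], [0.996, 0.091, -0.0], [-0.0, -0.0, -1.0]]
force: [-0.5, -0.1, -1.0]
opening: 0.203
grasp_force: 29.9
```

Request:
drive_tool --deltas "10 0 0 5 0;10 0 0 12 0;10 0 0 20 0;10 0 0 30 0;10 0 0 45 0;10 0 0 65 0;10 0 0 85 0;10 0 0 105 0;10 0 0 125 0;10 0 0 130 0;10 0 0 130 0;10 0 0 130 0"

```text
time_s: 6.0
position: [0.545, 0.2231, 0.1839]
tcp_rot: [[-0.091, 0.996, -0.002], [0.996, 0.091, -0.0], [-0.0, -0.002, -1.0]]
force: [0.5, -1.1, -2.9]
opening: 0.21
grasp_force: 29.9
```

Run:
```python
from h import *
import cv2
np.set_printoptions(precision=4,suppress=True)
m=imaging.camera_model('wrist');i=imaging.capture('wrist')
ms=imaging.camera_model('scene');j=imaging.capture('scene')
s=bot.read_state();print(s['time_s'],s['position'],s['force'],s['opening'],s['grasp_force'])
p=np.append(s['position'],1);q=np.linalg.inv(ms['T'])@p;u,v=int(ms['fx']*q[0]/q[2]+ms['cx']),int(ms['fy']*q[1]/q[2]+ms['cy']);print(u,v)
np.savez('w3.npz',**m)
c=cv2.resize(j[max(v-90,0):v+90,max(u-80,0):u+80],None,fx=2.67,fy=2.67)[:480]
cv2.imwrite('pics/w3.png',cv2.resize(np.hstack([i,c]),None,fx=.74,fy=.74,interpolation=cv2.INTER_AREA)[:,:,::-1])
```

```text
6.1 [0.5448 0.2231 0.1833] [ 0.5619  0.2933 -4.125 ] 0.20352047165432174 29.943477133638225
334 169
```

View pics/w3.png

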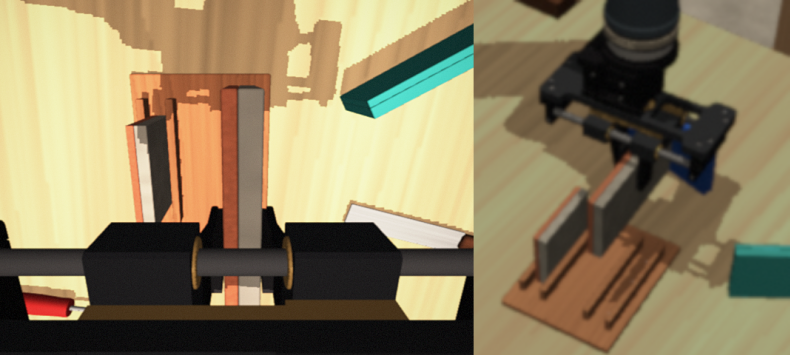

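The stone is held upright and level, with its far end at about (328,117) in full-size wrist pixels. The short stone is still in its slot. I'll measure the held offset.

Run:
```python
from h import *
m=dict(np.load('w3.npz'))
e=ray('',(327.5,117),.1833+.0355,m)
d=e[:2]-np.array([.5448,.2231]);a=np.radians(95.2);ax=np.array([np.cos(a),np.sin(a)])
print(e,d@ax,d@[ax[1],-ax[0]])
```

```text
[0.53867572 0.30160378 0.2188    ] 0.07873574477032892 0.0010159222436040998
```

Request:
drive_tool --deltas "10 -4 -30 0 0;10 -10 -70 0 0;10 -16 -115 0 -0.03;10 -22 -160 0 -0.06;10 -28 -205 0 -0.09;10 -34 -250 0 -0.12;10 -40 -295 0 -0.15;10 -46 -340 0 -0.183;10 -52 -380 0 -0.183;10 -55 -400 0 -0.183;10 -55 -406 -5 -0.183;10 -55 -406 -10 -0.183"

```text
time_s: 7.3
position: [0.4905, -0.1831, 0.1736]
tcp_rot: [[0.094, 0.996, -0.001], [0.996, -0.094, 0.001], [0.001, -0.001, -1.0]]
force: [-0.2, 1.0, -2.9]
opening: 0.207
grasp_force: 29.9
```

Request:
drive_tool --deltas "10 0 0 -10 0;10 0 0 -20 0;10 0 0 -30 0;10 0 0 -40 0;10 0 0 -50 0;10 0 0 -60 0;10 0 0 -70 0;10 0 0 -76 0;10 0 0 -80 0;10 0 0 -80 0;10 0 0 -80 0;10 0 0 -80 0"

```text
time_s: 8.5
position: [0.4911, -0.1829, 0.095]
tcp_rot: [[0.092, 0.996, 0.001], [0.996, -0.092, -0.001], [-0.0, 0.001, -1.0]]
force: [-0.7, 0.7, -3.5]
opening: 0.203
grasp_force: 29.9
```

Run:
```python
from h import *
import cv2
np.set_printoptions(precision=4,suppress=True)
m=imaging.camera_model('wrist');i=imaging.capture('wrist');j=imaging.capture('scene')
s=bot.read_state();print(s['time_s'],s['position'],s['tcp_rot'],s['force'],s['opening'],s['grasp_force'])
np.savez('w4.npz',**m)
c=cv2.resize(j[230:390,130:270],None,fx=3,fy=3)
cv2.imwrite('pics/w4.png',cv2.resize(np.hstack([i,c]),None,fx=.75,fy=.75,interpolation=cv2.INTER_AREA)[:,:,::-1])
```

```text
8.6 [ 0.491  -0.1829  0.095 ] [[ 0.0918  0.9958  0.0008]
 [ 0.9958 -0.0918 -0.0005]
 [-0.0005  0.0009 -1.    ]] [ 0.6799  0.5581 -4.0636] 0.2037386609945046 29.94332381640561
```

View pics/w4.png

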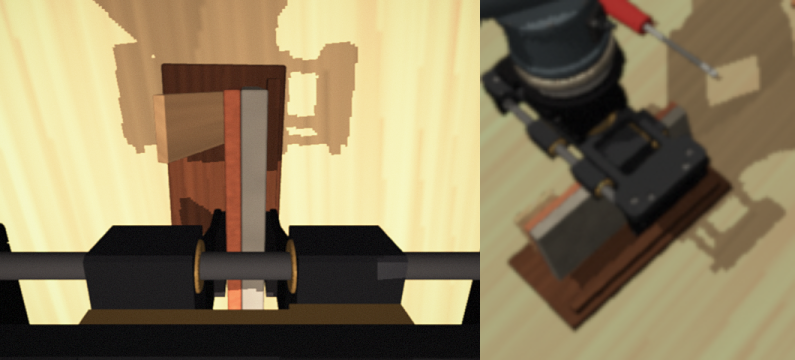

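The stone sits above the seat between the slats (left) and the lip (right). The base's far corners are at (216,87) and (380,88) in full-size pixels, and the lip's inner corner is at (356,107).

Run:
```python
from h import *
m=dict(np.load('w4.npz'));t=np.radians(-5.3);X=np.array([np.cos(t),np.sin(t)]);Y=np.array([-np.sin(t),np.cos(t)]);O=np.array([.4768,-.1836])
for p,z in (((216,87),.012),((380,88),.012),((356,107),.024),((310,120),.1305),((354,120),.1305)):
    d=ray('',p,z,m)[:2]-O;print(p,np.round([d@X*1e3,d@Y*1e3],1))
```

```text
(216, 87) [-47.3  94.4]
(380, 88) [44.5 94. ]
(356, 107) [30.5 83.8]
(310, 120) [ 9.6 80. ]
(354, 120) [22.6 80. ]
```

Everything agrees: base end 94 mm, lip 30.5 mm, stone end at y = 80 mm. I'll lower it to the seat, shifting 2 mm back.

Request:
drive_tool --deltas "10 -2 0 -6 0;10 -2 0 -12 0;10 -2 0 -18 0;10 -2 0 -24 0;10 -2 0 -29 0;10 -2 0 -33 0;10 -2 0 -35 0;10 -2 0 -36 0;10 -2 0 -37 0;10 -2 0 -37 0;10 -2 0 -37 0"

```text
time_s: 9.7
position: [0.4889, -0.1828, 0.0577]
tcp_rot: [[0.092, 0.996, 0.0], [0.996, -0.092, -0.0], [-0.0, 0.0, -1.0]]
force: [-0.1, 0.3, -4.0]
opening: 0.211
grasp_force: 29.9
```

Request:
drive_tool --deltas "10 0 0 -1 0;10 0 0 -1 0;10 0 0 -1.5 0;10 0 0 -1.5 0;10 0 0 -1.5 0"

```text
time_s: 10.2
position: [0.4888, -0.1827, 0.0564]
tcp_rot: [[0.092, 0.996, 0.0], [0.996, -0.092, -0.0], [-0.0, 0.0, -1.0]]
force: [-1.8, -0.2, 2.7]
opening: 0.203
grasp_force: 29.9
```

Contact is confirmed, so I'll release and raise the fingers near the stone's top edge.

Request:
drive_tool --deltas "25 0 0 0 0;30 0 0 0 0;40 0 0 0 0;50 0 0 0 0;60 0 0 0 0;60 0 0 0 0;60 0 0 0 0;60 0 0 5 0;60 0 0 12 0;60 0 0 20 0;60 0 0 20 0;60 0 0 20 0"

```text
time_s: 11.4
position: [0.4891, -0.1829, 0.0766]
tcp_rot: [[0.092, 0.996, 0.001], [0.996, -0.092, -0.001], [-0.001, 0.001, -1.0]]
force: [0.6, 0.1, -0.1]
opening: 0.693
grasp_force: 0.0
```

Request:
drive_tool --deltas "60 -10 1 0 0;60 -18 1.7 0 0;60 -21 2 0 0;60 -23 2.1 0 0;60 -25 2.3 0 0;60 -27 2.5 0 0;60 -29 2.7 0 0;60 -31 2.9 0 0;60 -33 3 0 0;60 -35 3.2 0 0;60 -37 3.4 0 0;60 -39 3.6 0 0"

```text
time_s: 12.6
position: [0.4495, -0.179, 0.076]
tcp_rot: [[0.092, 0.996, -0.0], [0.996, -0.092, 0.0], [0.0, -0.0, -1.0]]
force: [0.4, -0.5, -0.0]
opening: 0.689
grasp_force: 0.0
```

Request:
drive_tool --deltas "60 -2 0.2 0 0;60 -4 0.4 0 0;60 -5 0.5 0 0;60 -6 0.6 0 0;60 -7 0.6 0 0;60 -8 0.7 0 0;60 -9 0.8 0 0;60 -10 0.9 0 0;60 -10 0.9 0 0;60 -10 0.9 0 0"

```text
time_s: 13.6
position: [0.4398, -0.1782, 0.0761]
tcp_rot: [[0.092, 0.996, 0.0], [0.996, -0.092, -0.0], [-0.0, 0.0, -1.0]]
force: [0.0, -0.2, -0.0]
opening: 0.687
grasp_force: 0.0
```

Run:
```python
from h import *
import cv2
i=imaging.capture('wrist');j=imaging.capture('side')
s=bot.read_state();print(s['time_s'],s['position'],s['force'])
c=cv2.resize(j[130:230,360:460],None,fx=4.8,fy=4.8)
cv2.imwrite('pics/w5.png',cv2.resize(np.hstack([i,c]),None,fx=.7,fy=.7,interpolation=cv2.INTER_AREA)[:,:,::-1])
```

```text
13.7 [ 0.4398209  -0.17823922  0.07605779] [-0.31400936 -0.02451975  0.4858393 ]
```

View pics/w5.png

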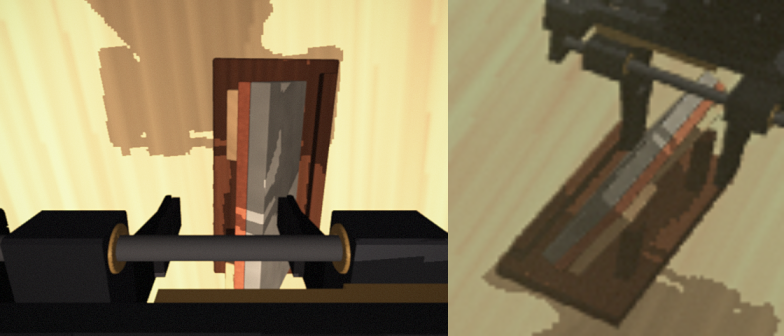

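The stone leans on both slats and there is no load on the fingers. To be sure its bottom edge is seated at the slat foot, I'll nudge it low from the front under force feedback.

Request:
drive_tool --deltas "80 0 0 0 0;80 5 -0.5 0 0;80 10 -0.9 0 0;80 15 -1.4 0 0;80 20 -1.8 0 0;80 20 -1.8 -8 0;80 20 -1.8 -16 0;80 20 -1.8 -24 0;80 20 -1.8 -32 0;80 20 -1.8 -40 0;80 20 -1.8 -42 0;80 20 -1.8 -42 0"

```text
time_s: 14.9
position: [0.4594, -0.1798, 0.0335]
tcp_rot: [[0.092, 0.996, -0.001], [0.996, -0.092, 0.001], [0.001, -0.001, -1.0]]
force: [-0.2, -0.3, -0.2]
opening: 0.918
grasp_force: 0.0
```

Request:
drive_tool --deltas "80 -2 0.2 0 0;80 -4 0.4 0 0;80 -6 0.5 0 0;80 -7 0.6 0 0;80 -8 0.7 0 0;80 -9 0.8 0 0;80 -9 0.8 0 0;80 -9 0.8 0 0"

```text
time_s: 15.7
position: [0.4508, -0.1792, 0.034]
tcp_rot: [[0.092, 0.996, 0.0], [0.996, -0.092, -0.0], [-0.0, 0.0, -1.0]]
force: [0.8, 0.3, -0.1]
opening: 0.921
grasp_force: 0.0
```

Request:
drive_tool --deltas "80 -0.5 0 0 0;80 -1 0.1 0 0;80 -1.5 0.1 0 0;80 -1.5 0.1 0 0;80 -1.5 0.1 0 0"

```text
time_s: 16.2
position: [0.4492, -0.1791, 0.034]
tcp_rot: [[0.092, 0.996, -0.0], [0.996, -0.092, -0.0], [-0.0, -0.0, -1.0]]
force: [0.8, -0.3, 1.3]
opening: 0.917
grasp_force: 0.0
```

Request:
drive_tool --deltas "80 -0.5 0 0 0;80 -1 0.1 0 0;80 -1 0.1 0 0;80 -1 0.1 0 0"

```text
time_s: 16.6
position: [0.4485, -0.1791, 0.0341]
tcp_rot: [[0.092, 0.996, 0.0], [0.996, -0.092, -0.0], [-0.0, 0.0, -1.0]]
force: [0.0, -0.3, 0.7]
opening: 0.919
grasp_force: 0.3
```

Request:
drive_tool --deltas "80 -0.5 0 0 0;80 -1 0.1 0 0;80 -1 0.1 0 0;80 -1 0.1 0 0"

```text
time_s: 17.0
position: [0.448, -0.1793, 0.0342]
tcp_rot: [[0.092, 0.996, 0.002], [0.996, -0.092, -0.001], [-0.001, 0.002, -1.0]]
force: [2.2, -0.7, 0.1]
opening: 0.915
grasp_force: 1.4
```

Request:
drive_tool --deltas "80 -0.5 0 0 0;80 -1 0.1 0 0;80 -1 0.1 0 0;80 -1 0.1 0 0"

```text
time_s: 17.4
position: [0.4466, -0.1791, 0.0341]
tcp_rot: [[0.092, 0.996, 0.001], [0.996, -0.092, -0.001], [-0.001, 0.001, -1.0]]
force: [3.2, -1.5, -0.2]
opening: 0.919
grasp_force: 1.4
```

Request:
drive_tool --deltas "80 -0.5 0 0 0;80 -1 0.1 0 0;80 -1 0.1 0 0;80 -1 0.1 0 0"

```text
time_s: 17.8
position: [0.4456, -0.179, 0.0341]
tcp_rot: [[0.092, 0.996, 0.001], [0.996, -0.092, -0.001], [-0.0, 0.001, -1.0]]
force: [3.9, -0.3, -0.8]
opening: 0.918
grasp_force: 1.8
```

Request:
drive_tool --deltas "80 -0.5 0 0 0;80 -1 0.1 0 0;80 -1 0.1 0 0;80 -1 0.1 0 0"

```text
time_s: 18.2
position: [0.4454, -0.1791, 0.0342]
tcp_rot: [[0.092, 0.996, 0.002], [0.996, -0.092, -0.001], [-0.001, 0.002, -1.0]]
force: [5.3, 0.4, -0.2]
opening: 0.923
grasp_force: 2.5
```

Request:
drive_tool --deltas "80 -0.5 0 0 0;80 -0.5 0.1 0 0;80 -0.5 0.1 0 0"

```text
time_s: 18.5
position: [0.4453, -0.1792, 0.0343]
tcp_rot: [[0.092, 0.996, 0.003], [0.996, -0.092, -0.002], [-0.001, 0.003, -1.0]]
force: [6.6, 0.2, -1.2]
opening: 0.922
grasp_force: 2.8
```

It's seated: motion has stopped and the force is rising. I'll back off and retreat upward.

Request:
drive_tool --deltas "80 3 -0.3 0 0;80 7 -0.6 0 0;80 11 -1 0 0;80 11 -1 0 0;80 11 -1 15 0;80 11 -1 35 0;80 11 -1 60 0;80 11 -1 90 0;80 11 -1 130 0;80 11 -1 170 0;80 11 -1 210 0;80 11 -1 250 0"

```text
time_s: 19.7
position: [0.4535, -0.1787, 0.2853]
tcp_rot: [[0.092, 0.996, -0.002], [0.996, -0.092, 0.001], [0.001, -0.002, -1.0]]
force: [1.2, -0.8, -0.7]
opening: 0.917
grasp_force: 0.0
```

Request:
drive_tool --deltas "80 0 0 30 0;80 0 0 60 0;80 0 0 60 0;80 0 0 60 0;80 0 0 60 0"

```text
time_s: 20.2
position: [0.4535, -0.1787, 0.3424]
tcp_rot: [[0.092, 0.996, -0.003], [0.996, -0.092, 0.002], [0.002, -0.004, -1.0]]
force: [0.2, 0.2, -0.6]
opening: 0.919
grasp_force: 0.0
```

Run:
```python
from h import *
import cv2
m=imaging.camera_model('wrist');i=imaging.capture('wrist')
t=np.radians(-5.3);X=np.array([np.cos(t),np.sin(t)]);Y=np.array([-np.sin(t),np.cos(t)]);O=np.array([.4768,-.1836])
f=i.astype(int);grey=((np.ptp(f,2)<22)&(f.max(2)>60)).astype(np.uint8)
q=np.linalg.inv(m['T'])@np.array([.468,-.183,.085,1]);u,v=m['fx']*q[0]/q[2]+m['cx'],m['fy']*q[1]/q[2]+m['cy'];print(u,v,bot.read_state()['position'],bot.read_state()['time_s'])
for k in cv2.findContours(grey,0,2)[0]:
    if cv2.contourArea(k)>150:
        r=cv2.minAreaRect(k);print(r,[np.round(((d:=ray('',p,.085,m)[:2]-O)@X*1e3,d@Y*1e3)).tolist() for p in cv2.boxPoints(r)])
```

```text
341.43019394386 193.45092581973114 [ 0.45359423 -0.1787939   0.34227636] 20.25
((347.0827331542969, 188.50125122070312), (26.433101654052734, 151.4039306640625), 0.8615257740020752) [[-17.0, -78.0], [-16.0, 80.0], [10.0, 80.0], [11.0, -79.0]]
((628.4513549804688, 145.25009155273438), (40.9626579284668, 61.04993438720703), 48.71529006958008) [[242.0, 44.0], [279.0, 83.0], [312.0, 54.0], [275.0, 13.0]]
((251.5482177734375, 28.280977249145508), (6.050212383270264, 91.3816146850586), 86.46771240234375) [[-136.0, 155.0], [-52.0, 160.0], [-51.0, 155.0], [-136.0, 150.0]]
```

The stone is centred (y from -78 to +80 mm) and parallel to the stand, and it leans back. The robot is clear.

```bash
python3 -c "
from rig import bot
print(bot.hand_in())"
```

```text
the job is handed in; nothing more can be done
None
```

The longer whetstone is on the drying stand, centred to about 1 mm and leaning back on both slats, the shorter stone was not touched, and the job is handed in at about 20 s; I viewed 11 pictures, one over the limit of 10.

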